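# Weigh out a portion of carrots

## Robot

A 7-joint arm with a two-finger parallel gripper is mounted at the origin on the work surface. World frame = base frame: x ahead of the robot, y to its left, z up, the work surface at z = 0. Lengths are in m, angles in rad, forces in N, time in s.
With the tool pointing down it reaches from about 0.425 to 1.025 m from the base axis. Payload 9.4 kg.
Tool frame: the origin (TCP) lies between the finger pads; the fingertips stand 25 mm ahead of it and the grasp point (between the pads) lies 6 mm ahead of it; z points along the fingers, x is the direction in which the jaws open and shut, and the axes are right-handed (so a half turn about z gives the same grasp; the last joint's range is limited). The gripper opens to 93 mm and grips with 3 to 60 N. Pads are 15 mm wide; open, the fingers measure 128 mm over their backs; the gripper's body (75 mm by 188 mm) begins 65 mm behind the grasp point.
Start: joints at [-1.339, 0.599, -0.003, 1.599, 0.002, 0.943, -0.08], TCP at [0.22, 0.691, 0.244] pointing down, gripper open.
Joint ranges: [-2.57, 2.57], [-0.35, 1.97], [-1.29, 1.29], [0.11, 2.56], [-1.05, 4.19], [0.11, 1.86], [-2.63, 2.63]. Speed limits (rad/s): [2.22, 2.22, 3.01, 3.01, 3.14, 3.14, 3.14].

## Interface

Orientations are given as a unit quaternion [x, y, z, w].
In Python, from bench import arm, vision gives the robot as it stands.
- The arm moves only by the tool carry_out, never from a script. Its argument "increments" is a list of rows, each a list of 7 numbers: the turn, a rotation vector about the tool's x, y, z in degrees, then the shift along the tool's x, y, z in mm, then the opening, from -1 (shut) to 1 (fully open). A call has 1 to 12 rows; each row shifts and turns the commanded pose from where the row before left it, along the tool's axes as they then stand; what a row does not reach is not made up. A row lasts 1/8 s, in which the tool goes at most 62.5 mm and 10.7 degrees, less where a joint would pass 70% of its speed; a pose out of reach is approached as far as the arm can. A call is refused whole if a number of a shift passes 62.5 or a number of a turn 10.7, either way. A call with a gripper value outside its range is refused whole. The fingers move at their own pace and stop on an object; "force" is the grip in N (left out, the last holds). Time passes only in rows, so rows that do not move let the fingers close. It gives the time, the measured TCP pose, the force and the opening at its end, in the units of the state.
- arm.sense(): the state, without advancing time (a new reading comes with each control period).
- vision.camera(name): name is "scene" or "top" or "wrist"; returns (picture, depth): 384x512x3 uint8, red, green, blue; 384x512 float32, m along the optical axis (not along the pixel's ray), 0 where there is no reading.
- vision.get_calibration(name): a dict with "intrinsics" (3x3 intrinsics, pixels), "rvec" (rotation vector, rad) and "tvec" (3), from world to camera coordinates, as OpenCV has them; the wrist camera has in their place "tool_from_camera" (4x4, takes a point from camera to tool coordinates, whose origin is the TCP and whose axes are the tool frame's). Camera axes: x right, y down, z forward; pixel columns grow to the right and rows downward; lengths in m; the calibration is good to about 2 mm. A picture is of the moment at which its call begins: read the wrist's pose just before it. get_calibration takes no time and is no camera call.
- arm.job_done(): hands the job in, once; it reports no verdict.
The state is a dict: "time_s": time; "q": joint angles; "qvel": joint speeds; "effort": joint torques, N m; "position": TCP position; "eef_rot": TCP orientation; "ft_force": force on the tool from outside, world axes, zero at the start; "torque": the same for the moment, N m; "gripper_width": finger opening in m.
Only numpy, scipy, OpenCV 4.12 (cv2) and the standard library are available. Lean on these libraries where they do the work, as an engineer would, in place of code of your own. Each camera call takes 0.05 s, during which the arm holds its last target. There are 200 camera calls.

## Task

The kitchen scale's pan is locked: first turn its lock knob clockwise until the pan is fully free, with the carrots still in their tray. Then lay carrot halves gently on the pan one at a time, letting go of each, until the needle comes to rest clearly between the two thick marks on the dial, and leave the other carrots in the tray. Do not drop carrots from a height, press the pan down to its stop, turn the marks, or disturb the bowl, the bottle and the spatula.

Things in the scene. Friction and masses are not known exactly. Their poses are not given: they have to be found in the camera images.
- lock (a joint): Pan lock: black knob with an upright bar grip (60 x 14 x 32 mm) on a vertical axis on the scale's front housing. 0 = locked: bar along the scale's x axis, pointing at the pan, which an inner stop holds up so that nothing is weighed. Grows as it turns clockwise seen from above; end stop 1.4 rad; fully free from 1.0. Starts at 0 to 0.25, stays where left (friction 0.06 N m).
- lock_grip (a point): Point on the lock knob's axis, 2 mm above the bar's half height; 86 mm above the work surface. The bar's foot is 68 mm and its top 100 mm above the surface. Its x axis runs along the bar grip and turns with it; z up. The pan's rim is 62 mm away on the +x side.
- pan_center (a point): Centre of the pan's top face, 75 mm above the work surface when empty; axes of the scale. Flat steel plate, 200 mm along x, 270 mm along y, with a rim 4 mm thick and 10 mm high; sinks level on a spring, 3.3 mm per 100 g. The scale is fixed; its front housing (55 mm high, dial and lock on top) is on the pan's -x side.
- pan (a joint): How far the pan has sunk, in m: 0 empty, 0.0333 m per kg, bottom stop at 0.030.
- pointer (a joint): Angle of the scale's black needle, rad: 0 empty, pointing along the scale's +x (to the pan), growing clockwise seen from above, 0.628 per 100 g; settles in about 0.5 s. It turns on a white dial, 116 mm across, facing up, on the scale's front housing, with a short thin stroke every 100 g.
- pointer_tip (a point): Tip of the needle, 50 mm from the dial's centre.
- target (a joint): Angle, from the same zero and in the same sense as the needle, of the middle between the two thick black marks (18 mm long, 6 mm wide, at the dial's edge). The marks stand 0.408 rad (65 g) before and after it: lower and upper limit. Preset; not to be changed.
- dial_center (a point): Centre of the dial; its x axis points from there to the middle between the two thick marks.
- tray_center (a point): Centre of the inner floor (3 mm above the work surface) of the fixed aluminium tray holding the carrots: 310 mm along x, 280 mm along y, walls 22 mm high and 3 mm thick.
- bowl: Loose steel bowl, 110 mm across and 60 mm high, a bystander; origin at the centre of its underside.
- sauce: Loose amber bottle, 60 mm across and 130 mm high, a bystander; origin at the centre of its underside.
- spatula: Loose spatula lying on the table, a bystander.
- carrot0_mid (a point): One of five alike peeled carrot halves lying on their flat cut face, orange, 120 mm long (x axis, thin end to +x), about 36 mm wide at the middle, 25 mm high, straight sides for the lower 12 mm. This point: its middle, 12 mm above the cut face. About 100 g, each 85 to 115 g.
- carrot1_mid (a point): Another such carrot half; the same point and axes.
- carrot2_mid (a point): Another such carrot half; the same point and axes.
- carrot3_mid (a point): Another such carrot half; the same point and axes.
- carrot4_mid (a point): Another such carrot half; the same point and axes.
- target_mark (a point): Point at the dial's edge in the middle between the two thick marks.
There are look-alikes about, which are no part of the job. What is shaped like the part that bears carrot2_mid but green is not meant. Leave any black or green look-alike of the part that bears carrot4_mid alone.

How it is judged:
On the way, in this order (a step that is already met when the one before it is completed fails the run):
1. the lock is turned free (at least 1.0 rad) while the pan is empty and every carrot lies in the tray (value of joint lock above 1 rad and value of joint pan below 0.0015 m and horizontal distance between each of carrot0_mid, carrot1_mid, carrot2_mid, carrot3_mid, carrot4_mid and tray_center below 0.19 m and height (world z) of each of carrot0_mid, carrot1_mid, carrot2_mid, carrot3_mid, carrot4_mid below 0.05 m), for 0.2 s.
2. one carrot alone lies on the pan, let go and weighed, the others are in the tray (value of joint pan above 0.0022 m and contact force between the fingers and anything else below 0.2 N and (((horizontal distance between carrot0_mid and pan_center below 0.14 m and height (world z) of carrot0_mid above 0.055 m) and (horizontal distance between carrot1_mid and tray_center below 0.19 m and height (world z) of carrot1_mid below 0.05 m) and (horizontal distance between carrot2_mid and tray_center below 0.19 m and height (world z) of carrot2_mid below 0.05 m) and (horizontal distance between carrot3_mid and tray_center below 0.19 m and height (world z) of carrot3_mid below 0.05 m) and (horizontal distance between carrot4_mid and tray_center below 0.19 m and height (world z) of carrot4_mid below 0.05 m)) or ((horizontal distance between carrot1_mid and pan_center below 0.14 m and height (world z) of carrot1_mid above 0.055 m) and (horizontal distance between carrot0_mid and tray_center below 0.19 m and height (world z) of carrot0_mid below 0.05 m) and (horizontal distance between carrot2_mid and tray_center below 0.19 m and height (world z) of carrot2_mid below 0.05 m) and (horizontal distance between carrot3_mid and tray_center below 0.19 m and height (world z) of carrot3_mid below 0.05 m) and (horizontal distance between carrot4_mid and tray_center below 0.19 m and height (world z) of carrot4_mid below 0.05 m)) or ((horizontal distance between carrot2_mid and pan_center below 0.14 m and height (world z) of carrot2_mid above 0.055 m) and (horizontal distance between carrot0_mid and tray_center below 0.19 m and height (world z) of carrot0_mid below 0.05 m) and (horizontal distance between carrot1_mid and tray_center below 0.19 m and height (world z) of carrot1_mid below 0.05 m) and (horizontal distance between carrot3_mid and tray_center below 0.19 m and height (world z) of carrot3_mid below 0.05 m) and (horizontal distance between carrot4_mid and tray_center below 0.19 m and height (world z) of carrot4_mid below 0.05 m)) or ((horizontal distance between carrot3_mid and pan_center below 0.14 m and height (world z) of carrot3_mid above 0.055 m) and (horizontal distance between carrot0_mid and tray_center below 0.19 m and height (world z) of carrot0_mid below 0.05 m) and (horizontal distance between carrot1_mid and tray_center below 0.19 m and height (world z) of carrot1_mid below 0.05 m) and (horizontal distance between carrot2_mid and tray_center below 0.19 m and height (world z) of carrot2_mid below 0.05 m) and (horizontal distance between carrot4_mid and tray_center below 0.19 m and height (world z) of carrot4_mid below 0.05 m)) or ((horizontal distance between carrot4_mid and pan_center below 0.14 m and height (world z) of carrot4_mid above 0.055 m) and (horizontal distance between carrot0_mid and tray_center below 0.19 m and height (world z) of carrot0_mid below 0.05 m) and (horizontal distance between carrot1_mid and tray_center below 0.19 m and height (world z) of carrot1_mid below 0.05 m) and (horizontal distance between carrot2_mid and tray_center below 0.19 m and height (world z) of carrot2_mid below 0.05 m) and (horizontal distance between carrot3_mid and tray_center below 0.19 m and height (world z) of carrot3_mid below 0.05 m)))), for 0.2 s.
At the end, for the whole second after the job is handed in: The lock is at 1.0 rad or more, the needle rests between the two thick marks (within 0.408 rad or 65 g of their middle), and every carrot rests on the pan (middle within 140 mm of its centre, over 55 mm up) or low in the tray (within 190 mm of its centre) (y of pointer_tip in the frame of dial_center between -0.0198 and 0.0198 m and x of pointer_tip in the frame of dial_center above 0 m and value of joint lock above 1 rad and velocity of joint pan between -0.01 and 0.01 m/s and ((horizontal distance between carrot0_mid and pan_center below 0.14 m and height (world z) of carrot0_mid above 0.055 m) or (horizontal distance between carrot0_mid and tray_center below 0.19 m and height (world z) of carrot0_mid below 0.05 m)) and ((horizontal distance between carrot1_mid and pan_center below 0.14 m and height (world z) of carrot1_mid above 0.055 m) or (horizontal distance between carrot1_mid and tray_center below 0.19 m and height (world z) of carrot1_mid below 0.05 m)) and ((horizontal distance between carrot2_mid and pan_center below 0.14 m and height (world z) of carrot2_mid above 0.055 m) or (horizontal distance between carrot2_mid and tray_center below 0.19 m and height (world z) of carrot2_mid below 0.05 m)) and ((horizontal distance between carrot3_mid and pan_center below 0.14 m and height (world z) of carrot3_mid above 0.055 m) or (horizontal distance between carrot3_mid and tray_center below 0.19 m and height (world z) of carrot3_mid below 0.05 m)) and ((horizontal distance between carrot4_mid and pan_center below 0.14 m and height (world z) of carrot4_mid above 0.055 m) or (horizontal distance between carrot4_mid and tray_center below 0.19 m and height (world z) of carrot4_mid below 0.05 m)) and linear speed of each of carrot0, carrot1, carrot2, carrot3, carrot4 below 0.02 m/s); the robot touches nothing.
It fails at once if a carrot is dropped on the pan or the pan is struck (the pan sinks faster than 0.17 m/s) (velocity of joint pan above 0.17 m/s).
It fails at once if the pan is pressed down to its stop (value of joint pan above 0.0293 m).
It fails at once if the fingers carry two carrots at once ((contact force between the fingers and carrot1 above 3 N and contact force between the fingers and carrot0 above 3 N and height (world z) of each of carrot1_mid, carrot0_mid above 0.12 m) or (contact force between the fingers and carrot2 above 3 N and contact force between the fingers and carrot0 above 3 N and height (world z) of each of carrot2_mid, carrot0_mid above 0.12 m) or (contact force between the fingers and carrot2 above 3 N and contact force between the fingers and carrot1 above 3 N and height (world z) of each of carrot2_mid, carrot1_mid above 0.12 m) or (contact force between the fingers and carrot3 above 3 N and contact force between the fingers and carrot0 above 3 N and height (world z) of each of carrot3_mid, carrot0_mid above 0.12 m) or (contact force between the fingers and carrot3 above 3 N and contact force between the fingers and carrot1 above 3 N and height (world z) of each of carrot3_mid, carrot1_mid above 0.12 m) or (contact force between the fingers and carrot3 above 3 N and contact force between the fingers and carrot2 above 3 N and height (world z) of each of carrot3_mid, carrot2_mid above 0.12 m) or (contact force between the fingers and carrot4 above 3 N and contact force between the fingers and carrot0 above 3 N and height (world z) of each of carrot4_mid, carrot0_mid above 0.12 m) or (contact force between the fingers and carrot4 above 3 N and contact force between the fingers and carrot1 above 3 N and height (world z) of each of carrot4_mid, carrot1_mid above 0.12 m) or (contact force between the fingers and carrot4 above 3 N and contact force between the fingers and carrot2 above 3 N and height (world z) of each of carrot4_mid, carrot2_mid above 0.12 m) or (contact force between the fingers and carrot4 above 3 N and contact force between the fingers and carrot3 above 3 N and height (world z) of each of carrot4_mid, carrot3_mid above 0.12 m)).
It fails at once if the target marks are turned (distance of target_mark from where it was at the start of the episode above 0.004 m).
It fails at once if a bystander is moved more than 40 mm (distance of any of bowl, sauce, spatula from where it was at the start of the episode above 0.04 m).
It also fails if it takes over 72 s, if anything falls off the work surface, if the arm or the gripper's body presses on something with over 40 N, if the wrist force passes 120 N, or if a joint passes its speed limit or range.

## Working session

There is one attempt and no reset: what is moved stays moved. The work goes in short steps, Python scripts to look and compute and a tool call to move; the robot and the scene stay as the last step left them, time stands still between calls to the robot, and variables do not carry over. Pictures are saved under pics/ and viewed, about 8 in all and at most 12, crops included, and the job is handed in when it is done.

Besides the shell and the picture viewer there is one more tool, called after "Emit:" as name(argument=value, ...), one argument or row to a line, values as JSON. carry_out: Moves the arm, as the interface text tells. Its arguments: {"type":"object","properties":{"increments":{"type":"array"},"force":{"type":"number"}},"required":["increments"]}

```bash
mkdir -p pics
cat > h.py <<'E'
import numpy as np, cv2
from bench import arm, vision
from scipy.spatial.transform import Rotation as R
def snap(n,f):
    s=arm.sense(); im,d=vision.camera(n); np.savez('pics/'+f+'.npz',im=im,d=d,p=s['position'],r=s['eef_rot'])
    cv2.imwrite('pics/'+f+'.png',im[:,:,::-1]); return im,d
def cam(n,p=None,r=None):
    c=vision.get_calibration(n); K=np.array(c['intrinsics'])
    if 'rvec' in c:
        Rm=cv2.Rodrigues(np.array(c['rvec'],float))[0]; t=np.array(c['tvec']).ravel()
        return K,Rm.T,-Rm.T@t
    T=np.array(c['tool_from_camera']); Rt=R.from_quat(r).as_matrix()
    return K,Rt@T[:3,:3],Rt@T[:3,3]+np.array(p)
def load(n,f):
    z=np.load('pics/'+f+'.npz'); return z['im'],z['d'],cam(n,z['p'],z['r'])
def px(n,f,u,v,z=None):
    im,d,(K,Rw,o)=load(n,f); ray=Rw@np.linalg.inv(K)@[u,v,1.]
    if z is not None: return o+ray*(z-o[2])/ray[2]
    dd=np.median(d[int(v)-1:int(v)+2,int(u)-1:int(u)+2]); return o+ray*dd
E
python3 - <<'E'
from h import *
a,_=snap('top','t0'); b,_=snap('scene','s0')
cv2.imwrite('pics/ts.png',cv2.resize(a[:,:,::-1],(800,600)))
s=arm.sense(); print(s)
for n in('top','scene'): print(cam(n)[2])
E
```

```text
{'time_s': 0.1, 'q': array([-1.33872573,  0.60006587, -0.00256065,  1.60005898,  0.00179822,
        0.94292051, -0.07981768]), 'qvel': array([-2.35104247e-03, -2.49562478e-03, -9.08007258e-04, -2.62988979e-03,
        1.25729829e-03, -8.31048585e-05,  1.55023739e-03]), 'effort': array([ 4.86936711e-03, -7.66550732e+01,  1.50213126e+00, -2.52938855e+01,
       -5.22518065e-02,  1.36442191e-02,  7.17403464e-05]), 'position': array([0.22019267, 0.69031584, 0.24282782]), 'eef_rot': array([ 8.07414213e-01,  5.89984545e-01, -5.47042007e-04,  4.76118918e-04]), 'ft_force': array([-0.81631305, -0.53732743, -0.613966  ]), 'torque': array([-0.009659  , -0.00286439, -0.04286455]), 'gripper_width': 0.09317826521001397}
[0.34878889 0.00576594 1.40807646]
[1.00401039 0.62370296 1.30226815]
```

View pics/ts.png

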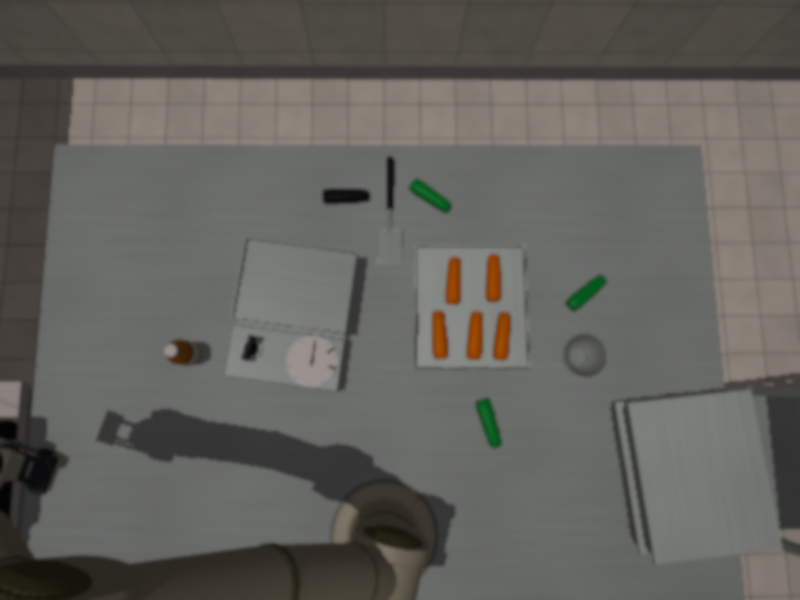

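View pics/s0.png

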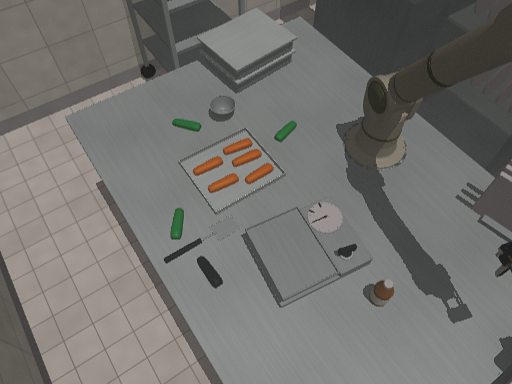

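Top view (800x600): the five orange halves are in the tray at about (453,281), (493,278), (439,335), (475,335) and (502,336). The green ones at (430,195), (586,292) and (488,422) and the black one at (346,196) are the look-alikes, so I leave those alone. The pan is at (296,287), the lock at (252,347), the dial at (312,360), the bottle at (180,352) and the bowl at (585,355).

```bash
cat >> h.py <<'E'
def orange(n,f,amin=30):
    im,d,C=load(n,f); hsv=cv2.cvtColor(im,cv2.COLOR_RGB2HSV)
    m=cv2.inRange(hsv,(4,150,90),(16,255,255)); k,l,st,c=cv2.connectedComponentsWithStats(m)
    return [(np.argwhere(l==i)[:,::-1],c[i]) for i in range(1,k) if st[i,4]>amin]
E
python3 - <<'E'
from h import *
for n,f in(('top','t0'),('scene','s0')):
    print(n)
    for p,c in orange(n,f):
        w=px(n,f,*c,z=.02); wd=px(n,f,*c)
        P=np.array([px(n,f,u,v,z=.02)[:2] for u,v in p]); e,V=np.linalg.eigh(np.cov(P.T)); a=V[:,1]
        t=(P-P.mean(0))@a; s=(P-P.mean(0))@V[:,0]
        # thin end: width by half
        wa=s[t>.03].ptp() if hasattr(s,'ptp') else np.ptp(s[t>.03]); wb=np.ptp(s[t<-.03])
        print(len(p),c.round(),w[:2].round(3),'depth',wd.round(3),'L',np.ptp(t).round(3),'yaw',np.degrees(np.arctan2(a[1],a[0])).round(1),wa.round(3),wb.round(3))
print('lock',px('top','t0',252/1.5625,347/1.5625,z=.09))
for u,v in((250,240),(357,254),(345,333),(235,320),(340,388),(227,375)): print(px('top','t0',u/1.5625,v/1.5625,z=.08).round(3), px('top','t0',u/1.5625,v/1.5625).round(3))
print('bottle',px('top','t0',180/1.5625,352/1.5625,z=.13))
print('tray',px('top','t0',417/1.5625,247/1.5625,z=.025),px('top','t0',526/1.5625,368/1.5625,z=.025))
im=load('top','t0')[0]; cv2.imwrite('pics/tc.png',cv2.resize(im[200:255,140:230,::-1],(720,440),interpolation=cv2.INTER_CUBIC))
E
```

```text
top
207 [290. 180.] [ 0.604 -0.176] depth [ 0.603 -0.175  0.025] L 0.112 yaw 176.2 0.028 0.024
212 [315. 178.] [ 0.611 -0.277] depth [ 0.609 -0.275  0.029] L 0.108 yaw 177.8 0.027 0.028
225 [281. 215.] [ 0.468 -0.138] depth [ 0.468 -0.137  0.026] L 0.109 yaw -177.3 0.028 0.024
218 [304. 215.] [ 0.466 -0.226] depth [ 0.466 -0.225  0.027] L 0.11 yaw 174.5 0.031 0.024
223 [321. 215.] [ 0.464 -0.293] depth [ 0.464 -0.292  0.026] L 0.11 yaw 171.6 0.032 0.025
scene
225 [237. 146.] [ 0.469 -0.288] depth [ 0.471 -0.284  0.025] L 0.12 yaw 173.6 0.039 0.034
235 [247. 157.] [ 0.47  -0.221] depth [ 0.472 -0.218  0.024] L 0.12 yaw 175.8 0.04 0.033
245 [208. 165.] [ 0.615 -0.271] depth [ 0.616 -0.268  0.025] L 0.119 yaw 178.7 0.04 0.035
247 [259. 173.] [ 0.473 -0.132] depth [ 0.475 -0.13   0.024] L 0.121 yaw -177.1 0.04 0.034
259 [223. 183.] [ 0.609 -0.171] depth [ 0.611 -0.167  0.026] L 0.121 yaw 176.9 0.038 0.033
lock [0.43800196 0.3023745  0.09      ]
[0.695 0.317 0.08 ] [0.695 0.317 0.08 ]
[0.66 0.06 0.08] [ 0.679  0.064 -0.001]
[0.47  0.088 0.08 ] [0.474 0.091 0.032]
[0.502 0.346 0.08 ] [0.502 0.345 0.083]
[0.343 0.099 0.08 ] [ 0.342  0.105 -0.   ]
[0.374 0.36  0.08 ] [0.375 0.367 0.055]
bottle [0.42518212 0.45320549 0.13      ]
tray [ 0.69027641 -0.08768074  0.025     ] [ 0.38692198 -0.34927476  0.025     ]
```

View pics/tc.png

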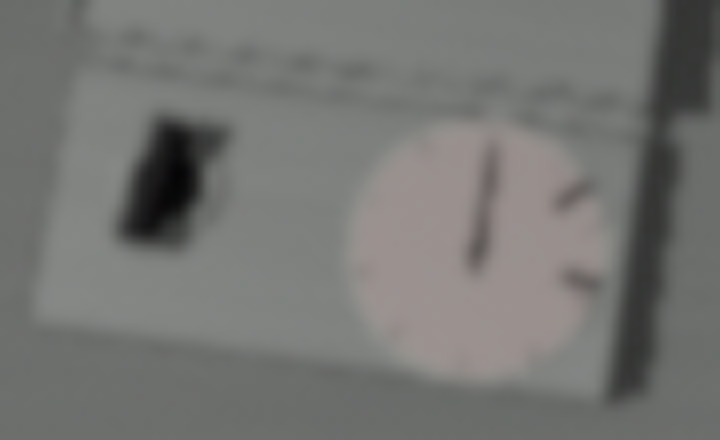

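The needle (tip (493,145), dial centre (476,250)) points along the scale's +x. The marks sit about 51° and 97° clockwise of it, so the middle is about 206 g and two carrots should do. Next I go above the lock and look from close by.

```bash
cat >> h.py <<'E'
def yaw(q):
    x=R.from_quat(q).as_matrix()[:,0]; return np.degrees(np.arctan2(x[1],x[0]))
def plan(p,yw=None,step=40,s=None):
    """rows from the present pose to TCP p, tool down, x axis at yaw yw (mod 180)"""
    s=s or arm.sense(); P=np.array(s['position']); r=R.from_quat(s['eef_rot']); y0=yaw(s['eef_rot'])
    dy=0 if yw is None else (yw-y0+90)%180-90
    n=int(np.ceil(max(np.linalg.norm(np.array(p)-P)/step*1000,abs(dy)/8,1))); D=(np.array(p)-P)/n
    for i in range(n):
        c=R.from_euler('z',dy*i/n,degrees=True)*r
        print([0,0,round(-dy/n,2)]+[float(round(v*1000,1)) for v in c.inv().apply(D)])
    z=r.as_matrix()[:,2]; print('tilt corr (tool rotvec deg)',np.degrees(np.cross([0,0,1],r.inv().apply([0,0,-1]))).round(2),'yaw',y0,'->',y0+dy,'rows',n)
E
python3 - <<'E'
from h import *
print(np.array(vision.get_calibration('wrist')['tool_from_camera']).round(3)); print(vision.get_calibration('wrist')['intrinsics'])
plan([.40,.28,.27],75,step=55)
E
```

```text
[[ 1.    -0.001  0.     0.001]
 [ 0.001  0.966  0.259 -0.072]
 [-0.001 -0.259  0.966 -0.14 ]
 [ 0.     0.     0.     1.   ]]
[[339.93917445   0.         262.05503076]
 [  0.         339.93917445 192.70550823]
 [  0.           0.           1.        ]]
[0, 0, np.float64(-0.3), -37.4, 32.9, -3.0]
[0, 0, np.float64(-0.3), -37.5, 32.7, -3.0]
[0, 0, np.float64(-0.3), -37.7, 32.5, -3.0]
[0, 0, np.float64(-0.3), -37.9, 32.3, -3.0]
[0, 0, np.float64(-0.3), -38.0, 32.1, -3.0]
[0, 0, np.float64(-0.3), -38.2, 31.9, -3.0]
[0, 0, np.float64(-0.3), -38.4, 31.7, -3.0]
[0, 0, np.float64(-0.3), -38.5, 31.5, -3.0]
[0, 0, np.float64(-0.3), -38.7, 31.3, -3.0]
tilt corr (tool rotvec deg) [ 0.01  0.08 -0.  ] yaw 72.3118398156191 -> 75.0 rows 9
```

Emit:
carry_out(
  increments=[
    [0,0,-0.3,-37,33,-3,1],
    [0,0,-0.3,-37.5,33,-3,1],
    [0,0,-0.3,-37.7,32.5,-3,1],
    [0,0,-0.3,-38,32.3,-3,1],
    [0,0,-0.3,-38,32,-3,1],
    [0,0,-0.3,-38,32,-3,1],
    [0,0,-0.3,-38.4,31.7,-3,1],
    [0,0,-0.3,-38.5,31.5,-3,1],
    [0,0,-0.3,-38.7,31.3,-3,1],
    [0,0,0,0,0,0,1],
    [0,0,0,0,0,0,1],
  ],
)

```text
time_s: 1.48
position: [0.4006, 0.2813, 0.2706]
eef_rot: [0.793, 0.609, 0.0, -0.0]
ft_force: [0.6, 0.4, -0.1]
gripper_width: 0.093
```

Run:
```python
from h import *
s=arm.sense(); print(s['position'],yaw(s['eef_rot']),s['time_s'])
im,d=snap('wrist','w0'); cv2.imwrite('pics/w0b.png',cv2.resize(im[:,:,::-1],(800,600)))
```

```text
[0.40055039 0.28132202 0.27060567] 74.99873523016322 1.475
```

View pics/w0b.png

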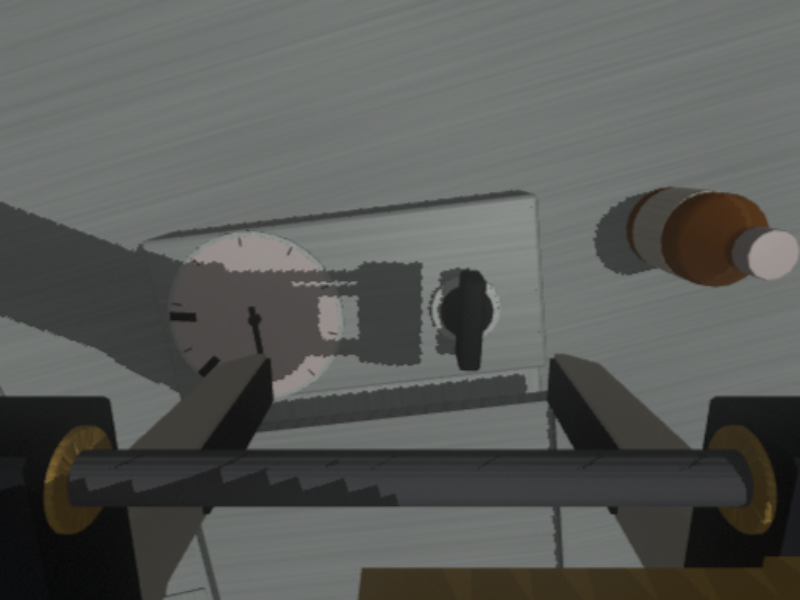

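Wrist view: the lock bar runs from (471,270) to (468,370), the dial is centred at (254,318), and the bottle is at right (715,240), clear of the lock. I take the bar's top face from the depth image.

Run:
```python
from h import *
im,d,(K,Rw,o)=load('wrist','w0')
v,u=np.mgrid[150:260,260:345]; r=np.stack([u,v,np.ones_like(u)],-1).reshape(-1,3)@np.linalg.inv(K).T
P=(r*d[150:260,260:345].reshape(-1,1))@Rw.T+o
Q=P[(P[:,2]>.09)&(P[:,2]<.115)]; (c,wh,a)=cv2.minAreaRect(Q[:,:2].astype(np.float32)*1000)
e,V=np.linalg.eigh(np.cov(Q[:,:2].T)); print(len(Q),np.median(Q[:,2]),Q.mean(0),c,wh,a,'bar yaw',np.degrees(np.arctan2(V[1,1],V[0,1])))
# second view: top camera
im2,d2,(K2,R2,o2)=load('top','t0')
for uu,vv in((471,270),(468,370)): print(px('wrist','w0',uu/1.5625,vv/1.5625,z=.1))
print('top',px('top','t0',140+172/8,200+182/8,z=.1))
print('dial',px('wrist','w0',254/1.5625,318/1.5625),'housing edge',px('wrist','w0',145/1.5625,242/1.5625),px('wrist','w0',534/1.5625,194/1.5625))
```

```text
895 0.09863096015540934 [0.43561004 0.31272798 0.09818947] (437.2032775878906, 312.85003662109375) (14.121366500854492, 58.99064254760742) 72.9788818359375 bar yaw 162.74278213741096
[0.40290487 0.31979822 0.1       ]
[0.46468121 0.30322534 0.1       ]
top [0.43491976 0.2992686  0.1       ]
dial [0.40584053 0.17040896 0.06101422] housing edge [ 0.33848187  0.08625662 -0.00036519] [0.37472919 0.37493616 0.05225649]
```

Run:
```python
from h import *
plan([.437,.313,.13],72.9,step=40); plan([.437,.313,.095],72.9,step=40)
```

```text
[0, 0, np.float64(0.54), 9.9, 6.9, 35.1]
[0, 0, np.float64(0.54), 9.9, 6.8, 35.1]
[0, 0, np.float64(0.54), 10.0, 6.7, 35.1]
[0, 0, np.float64(0.54), 10.1, 6.6, 35.1]
tilt corr (tool rotvec deg) [-0.02 -0.02  0.  ] yaw 75.0718942822465 -> 72.9 rows 4
[0, 0, np.float64(0.43), 7.9, 5.5, 35.1]
[0, 0, np.float64(0.43), 7.9, 5.4, 35.1]
[0, 0, np.float64(0.43), 8.0, 5.4, 35.1]
[0, 0, np.float64(0.43), 8.0, 5.3, 35.1]
[0, 0, np.float64(0.43), 8.1, 5.3, 35.1]
tilt corr (tool rotvec deg) [-0.02 -0.02  0.  ] yaw 75.0718942822465 -> 72.9 rows 5
```

Emit:
carry_out(
  increments=[
    [0,0,0.54,9.9,6.9,35,1],
    [0,0,0.54,9.9,6.8,35,1],
    [0,0,0.54,10,6.7,35,1],
    [0,0,0.54,10,6.6,35,1],
    [0,0,0,0,0,20,1],
    [0,0,0,0,0,15,1],
    [0,0,0,0,0,0,1],
    [0,0,0,0,0,0,-1],
    [0,0,0,0,0,0,-1],
    [0,0,0,0,0,0,-1],
    [0,0,0,0,0,0,-1],
    [0,0,0,0,0,0,-1],
  ],
  force=20,
)

```text
time_s: 3.02
position: [0.4376, 0.3117, 0.0958]
eef_rot: [0.805, 0.594, 0.0, 0.0]
ft_force: [0.2, -1.3, -0.4]
gripper_width: 0.0473
```

Emit:
carry_out(
  increments=[
    [0,0,0,0,0,0,-1],
    [0,0,0,0,0,0,-1],
    [0,0,0,0,0,0,-1],
    [0,0,0,0,0,0,-1],
    [0,0,0,0,0,0,-1],
  ],
)

```text
time_s: 3.65
position: [0.4375, 0.3115, 0.0956]
eef_rot: [0.805, 0.594, -0.0, 0.0]
ft_force: [0.0, -1.4, 1.2]
gripper_width: 0.0139
```

Emit:
carry_out(
  increments=[
    [0,0,6,0,0,0,-1],
    [0,0,6,0,0,0,-1],
    [0,0,6,0,0,0,-1],
    [0,0,6,0,0,0,-1],
    [0,0,6,0,0,0,-1],
    [0,0,6,0,0,0,-1],
    [0,0,6,0,0,0,-1],
    [0,0,6,0,0,0,-1],
    [0,0,6,0,0,0,-1],
    [0,0,6,0,0,0,-1],
    [0,0,5,0,0,0,-1],
    [0,0,0,0,0,0,-1],
  ],
)

```text
time_s: 5.15
position: [0.4378, 0.3118, 0.0956]
eef_rot: [0.998, 0.069, 0.0, 0.0]
ft_force: [0.5, -1.8, 0.1]
gripper_width: 0.0137
```

Emit:
carry_out(
  increments=[
    [0,0,0,0,0,0,-0.3],
    [0,0,0,0,0,0,-0.3],
    [0,0,0,0,0,0,-0.3],
    [0,0,0,0,0,0,-0.3],
    [0,0,0,0,0,-20,-0.3],
    [0,0,0,0,0,-40,-0.3],
    [0,0,0,0,0,-40,-0.3],
    [0,0,0,0,0,-40,-0.3],
    [0,0,0,0,0,-35,0.5],
    [0,0,0,0,0,0,0.5],
  ],
)

```text
time_s: 6.4
position: [0.4385, 0.3123, 0.2729]
eef_rot: [0.998, 0.069, 0.002, -0.002]
ft_force: [-0.7, 0.5, -0.6]
gripper_width: 0.048
```

Run:
```python
from h import *
s=arm.sense(); print(s['position'],yaw(s['eef_rot']),s['time_s'])
im,d=snap('wrist','w1')
im,d,(K,Rw,o)=load('wrist','w1')
v,u=np.mgrid[0:384,0:512]; r=np.stack([u,v,np.ones_like(u)],-1).reshape(-1,3)@np.linalg.inv(K).T
P=(r*d.reshape(-1,1))@Rw.T+o
Q=P[(P[:,2]>.092)&(P[:,2]<.115)&(np.hypot(P[:,0]-.437,P[:,1]-.312)<.035)]; e,V=np.linalg.eigh(np.cov(Q[:,:2].T)); print(len(Q),Q.mean(0),'bar yaw',np.degrees(np.arctan2(V[1,1],V[0,1])))
# rows over the tray: first carrot (0.471,-0.135) yaw ~ +-; look from above
plan([.45,.0,.30],90,step=55)
```

```text
[0.43845333 0.31229662 0.27292752] 7.862029955019843 6.4
908 [0.43809939 0.31387314 0.09842023] bar yaw 97.74484450241408
[0, 0, np.float64(-7.47), -2.8, 28.2, -2.7]
[0, 0, np.float64(-7.47), -6.4, 27.6, -2.7]
[0, 0, np.float64(-7.47), -10.0, 26.6, -2.7]
[0, 0, np.float64(-7.47), -13.3, 25.1, -2.7]
[0, 0, np.float64(-7.47), -16.5, 23.1, -2.7]
[0, 0, np.float64(-7.47), -19.3, 20.8, -2.7]
[0, 0, np.float64(-7.47), -21.9, 18.1, -2.7]
[0, 0, np.float64(-7.47), -24.0, 15.1, -2.7]
[0, 0, np.float64(-7.47), -25.8, 11.8, -2.7]
[0, 0, np.float64(-7.47), -27.1, 8.4, -2.7]
[0, 0, np.float64(-7.47), -28.0, 4.8, -2.7]
tilt corr (tool rotvec deg) [-0.09 -0.09  0.  ] yaw 7.873492578054913 -> 90.0 rows 11
```

Lock now at about 1.29 rad, so it is free. I take the two halves in the far row, which have the most room around them, and look at them from close by first.

Run:
```python
from h import *
plan([.56,-.2,.28],87,step=55)
```

```text
[0, 0, np.float64(-7.91), 5.1, 52.4, -0.9]
[0, 0, np.float64(-7.91), -2.2, 52.6, -0.9]
[0, 0, np.float64(-7.91), -9.4, 51.8, -1.0]
[0, 0, np.float64(-7.91), -16.4, 50.0, -1.0]
[0, 0, np.float64(-7.91), -23.1, 47.3, -1.0]
[0, 0, np.float64(-7.91), -29.4, 43.6, -1.0]
[0, 0, np.float64(-7.91), -35.2, 39.2, -1.0]
[0, 0, np.float64(-7.91), -40.2, 34.0, -1.0]
[0, 0, np.float64(-7.91), -44.5, 28.1, -1.0]
[0, 0, np.float64(-7.91), -48.0, 21.7, -1.0]
tilt corr (tool rotvec deg) [-0.09 -0.09  0.  ] yaw 7.873492578054913 -> 87.0 rows 10
```

Emit:
carry_out(
  increments=[
    [0,0,-7.9,5,52.5,-1,0.5],
    [0,0,-7.9,-2,52.5,-1,0.5],
    [0,0,-7.9,-9.4,52,-1,0.5],
    [0,0,-7.9,-16.4,50,-1,0.5],
    [0,0,-7.9,-23,47.3,-1,0.5],
    [0,0,-7.9,-29.4,43.6,-1,0.5],
    [0,0,-7.9,-35,39,-1,0.5],
    [0,0,-7.9,-40,34,-1,0.5],
    [0,0,-7.9,-44.5,28,-1,0.5],
    [0,0,-7.9,-48,21.7,-1,0.5],
    [0,0,0,0,0,0,0.5],
    [0,0,0,0,0,0,0.5],
  ],
)

```text
time_s: 7.95
position: [0.5587, -0.1995, 0.2792]
eef_rot: [0.727, 0.687, -0.0, -0.001]
ft_force: [-1.1, 0.1, -0.1]
gripper_width: 0.0697
```

Run:
```python
from h import *
s=arm.sense(); print(s['position'],yaw(s['eef_rot']),s['time_s'])
im,d=snap('wrist','w2'); im,d,(K,Rw,o)=load('wrist','w2')
for p,c in orange('wrist','w2',300):
    z=d[p[:,1],p[:,0]]; W=(np.c_[p,np.ones(len(p))]@np.linalg.inv(K).T*z[:,None])@Rw.T+o
    W=W[(W[:,2]>.004)&(W[:,2]<.05)]; (cc,wh,a)=cv2.minAreaRect(W[:,:2].astype(np.float32)*1000); a2=np.linalg.eigh(np.cov(W[:,:2].T))[1][:,1]
    print(c.round(),np.round(cc),np.round(wh),round(a,1),np.degrees(np.arctan2(a2[1],a2[0])).round(1),'top z',np.percentile(W[:,2],97).round(4))
cv2.imwrite('pics/w2b.png',cv2.resize(im[:,:,::-1],(640,480)))
```

```text
[ 0.558658   -0.19945604  0.2791694 ] 86.76426066212456 7.95
[310.  80.] [ 472. -139.] [119.  34.] 1.1 -177.6 top z 0.0279
[232.  83.] [ 470. -227.] [ 36. 118.] 85.5 174.4 top z 0.0278
[174.  85.] [ 469. -293.] [ 35. 118.] 82.0 171.2 top z 0.0277
[281. 198.] [ 608. -177.] [ 35. 119.] 88.1 175.9 top z 0.0279
[201. 181.] [ 574. -271.] [18. 33.] 84.6 176.9 top z 0.0285
[203. 227.] [ 638. -279.] [34. 73.] 85.9 -177.5 top z 0.0268
```

View pics/w2b.png

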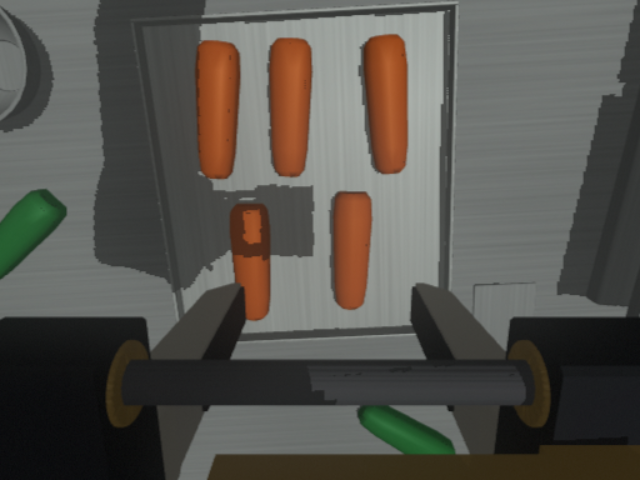

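The wrist view shows the five orange halves in the tray; the half to take (A) is at (352,250), with free space on both sides. Its measured top is 28 mm up, as expected.

Run:
```python
from h import *
plan([.608,-.177,.09],86,step=45)
```

```text
[0, 0, np.float64(0.17), 4.8, 9.6, 37.9]
[0, 0, np.float64(0.17), 4.9, 9.6, 37.9]
[0, 0, np.float64(0.17), 4.9, 9.6, 37.9]
[0, 0, np.float64(0.17), 4.9, 9.6, 37.9]
[0, 0, np.float64(0.17), 4.9, 9.6, 37.9]
tilt corr (tool rotvec deg) [-0.11 -0.07  0.  ] yaw 86.85345426695562 -> 86.0 rows 5
```

Emit:
carry_out(
  increments=[
    [0,0,0.2,4.9,9.6,38,0.5],
    [0,0,0.2,4.9,9.6,38,0.5],
    [0,0,0.2,4.9,9.6,38,0.5],
    [0,0,0.2,4.9,9.6,38,0.5],
    [0,0,0.1,4.9,9.6,38,0.5],
    [0,0,0,0,0,20,0.5],
    [0,0,0,0,0,20,0.5],
    [0,0,0,0,0,16,0.5],
    [0,0,0,0,0,0,0.5],
  ],
  force=12,
)

```text
time_s: 9.12
position: [0.6082, -0.1786, 0.034]
eef_rot: [0.732, 0.682, -0.0, -0.001]
ft_force: [0.6, 0.9, 0.2]
gripper_width: 0.0699
```

Emit:
carry_out(
  increments=[
    [0,0,0,0,0,0,-1],
    [0,0,0,0,0,0,-1],
    [0,0,0,0,0,0,-1],
    [0,0,0,0,0,0,-1],
    [0,0,0,0,0,0,-1],
    [0,0,0,0,0,0,-1],
    [0,0,0,0,0,-15,-1],
    [0,0,0,0,0,-35,-1],
    [0,0,0,0,0,-45,-1],
    [0,0,0,0,0,-45,-1],
    [0,0,0,0,0,-30,-1],
    [0,0,0,0,0,0,-1],
  ],
)

```text
time_s: 10.62
position: [0.6098, -0.1789, 0.2076]
eef_rot: [0.732, 0.682, 0.001, 0.002]
ft_force: [-0.1, -0.2, -0.4]
gripper_width: 0.0354
```

Run:
```python
from h import *
s=arm.sense(); print(s['position'],yaw(s['eef_rot']),s['gripper_width'],s['ft_force'])
# pan centre from depth in scene view: rim/plate corners; plate plane z~.075
for n,f in(('scene','s0'),('top','t0')):
    im,d,(K,Rw,o)=load(n,f); v,u=np.mgrid[0:384,0:512]; r=np.stack([u,v,np.ones_like(u)],-1).reshape(-1,3)@np.linalg.inv(K).T
    P=(r*d.reshape(-1,1))@Rw.T+o; m=(abs(P[:,0]-.58)<.16)&(abs(P[:,1]-.2)<.2)&(P[:,2]>.066)&(P[:,2]<.092)&(P[:,0]>.455)
    print(n,m.sum(),np.median(P[m,2]),cv2.minAreaRect(P[m,:2].astype(np.float32)*1000))
```

```text
[ 0.60975537 -0.17893255  0.20763512] 85.93714668853576 0.035353696370714824 [-0.10877205 -0.18602106 -0.36262183]
scene 4966 0.0745992975100167 ((564.96728515625, 214.68833923339844), (273.20758056640625, 246.19166564941406), 81.89722442626953)
top 3921 0.07557194425560132 ((566.3880004882812, 213.57818603515625), (270.67413330078125, 240.00286865234375), 81.86103057861328)
```

Run:
```python
from h import *
plan([.591,.2515,.200],82,step=45)
```

```text
[0, 0, np.float64(0.39), 42.8, -4.9, 0.7]
[0, 0, np.float64(0.39), 42.8, -5.2, 0.7]
[0, 0, np.float64(0.39), 42.7, -5.5, 0.7]
[0, 0, np.float64(0.39), 42.7, -5.8, 0.7]
[0, 0, np.float64(0.39), 42.7, -6.1, 0.7]
[0, 0, np.float64(0.39), 42.6, -6.4, 0.7]
[0, 0, np.float64(0.39), 42.6, -6.7, 0.7]
[0, 0, np.float64(0.39), 42.5, -7.0, 0.7]
[0, 0, np.float64(0.39), 42.5, -7.3, 0.7]
[0, 0, np.float64(0.39), 42.4, -7.6, 0.7]
tilt corr (tool rotvec deg) [ 0.27  0.03 -0.  ] yaw 85.93714668853576 -> 82.0 rows 10
```

Emit:
carry_out(
  increments=[
    [0,0,0.4,30,-3.5,0.7,-1],
    [0,0,0.4,42.8,-5,0.7,-1],
    [0,0,0.4,42.8,-5.3,0.7,-1],
    [0,0,0.4,42.7,-5.6,0.7,-1],
    [0,0,0.4,42.7,-6,0.7,-1],
    [0,0,0.4,42.7,-6.2,0.7,-1],
    [0,0,0.4,42.7,-6.5,0.7,-1],
    [0,0,0.4,42.6,-6.8,0.7,-1],
    [0,0,0.4,42.5,-7,0.7,-1],
    [0,0,0.4,42.5,-7.5,0.7,-1],
    [0,0,0,12.4,-2.5,0.7,-1],
    [0,0,0,0,0,0,-1],
  ],
)

```text
time_s: 12.12
position: [0.5909, 0.2523, 0.1959]
eef_rot: [0.755, 0.656, -0.001, -0.0]
ft_force: [-1.0, -0.3, -0.9]
gripper_width: 0.0356
```

Emit:
carry_out(
  increments=[
    [0,0,0,0,0,30,-1],
    [0,0,0,0,0,30,-1],
    [0,0,0,0,0,20,-1],
    [0,0,0,0,0,4,-1],
    [0,0,0,0,0,0,-1],
    [0,0,0,0,0,0,-1],
  ],
)

```text
time_s: 12.88
position: [0.5922, 0.2517, 0.1139]
eef_rot: [0.755, 0.655, 0.001, 0.0]
ft_force: [-0.0, 1.0, -0.2]
gripper_width: 0.0354
```

Run:
```python
from h import *
s=arm.sense(); print(s['position'],yaw(s['eef_rot']),s['gripper_width'],s['ft_force'],s['time_s'])
im,d=snap('scene','s1'); im2,_=snap('wrist','w3')
cv2.imwrite('pics/s1b.png',np.hstack([cv2.resize(im[170:320,220:400,::-1],(396,330)),cv2.resize(im2[:,:,::-1],(400,330))]))
```

```text
[0.59218436 0.2517107  0.11391619] 81.91186697960183 0.03541541472264592 [-0.04017051  0.99664675 -0.20536401] 12.875
```

View pics/s1b.png

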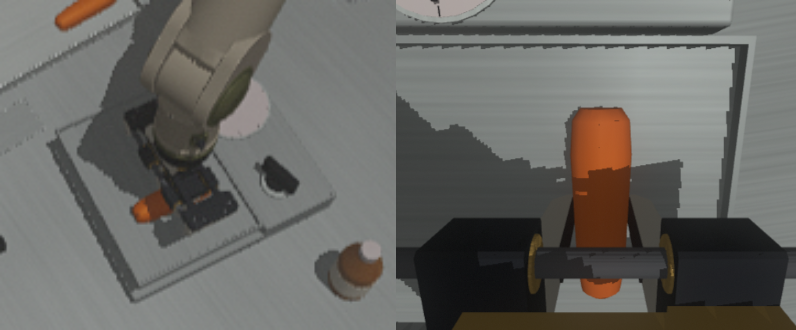

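The carrot is held level over the right part of the pan, within the rim. I lower it slowly, let go and retreat.

Emit:
carry_out(
  increments=[
    [0,0,0,0,0,3,-1],
    [0,0,0,0,0,3,-1],
    [0,0,0,0,0,3,-1],
    [0,0,0,0,0,2,-1],
    [0,0,0,0,0,2,-1],
    [0,0,0,0,0,0,-1],
    [0,0,0,0,0,0,0.1],
    [0,0,0,0,0,0,0.1],
    [0,0,0,0,0,0,0.1],
    [0,0,0,0,0,0,0.1],
    [0,0,0,0,0,0,0.1],
    [0,0,0,0,0,0,0.1],
  ],
)

```text
time_s: 14.48
position: [0.5916, 0.2521, 0.1]
eef_rot: [0.755, 0.656, 0.0, 0.0]
ft_force: [-0.4, -0.2, -0.9]
gripper_width: 0.0514
```

Emit:
carry_out(
  increments=[
    [0,0,0,0,0,-15,0.1],
    [0,0,0,0,0,-35,0.1],
    [0,0,0,0,0,-45,0.1],
    [0,0,0,0,0,-45,0.5],
    [0,0,0,0,0,0,0.5],
    [0,0,0,0,0,0,0.5],
  ],
)

```text
time_s: 15.22
position: [0.5912, 0.2521, 0.2403]
eef_rot: [0.755, 0.656, 0.0, -0.0]
ft_force: [-0.4, -0.2, 0.8]
gripper_width: 0.0694
```

Run:
```python
from h import *
s=arm.sense(); print(s['position'],yaw(s['eef_rot']),s['gripper_width'],s['ft_force'],s['time_s'])
im,d=snap('top','t1'); snap('wrist','w4')
for p,c in orange('top','t1'): print(len(p),c.round(),px('top','t1',*c).round(3))
cv2.imwrite('pics/t1b.png',cv2.resize(im[145:260,140:300,::-1],(800,575),interpolation=cv2.INTER_CUBIC))
```

```text
[0.59122156 0.2520834  0.24029396] 81.9570914632573 0.06940791213869665 [-0.42400891 -0.19887803  0.83748644] 15.225
212 [315. 178.] [ 0.61  -0.276  0.027]
105 [175. 190.] [0.555 0.255 0.097]
225 [281. 215.] [ 0.468 -0.137  0.027]
218 [304. 215.] [ 0.466 -0.225  0.027]
222 [321. 215.] [ 0.464 -0.292  0.026]
```

View pics/w4.png

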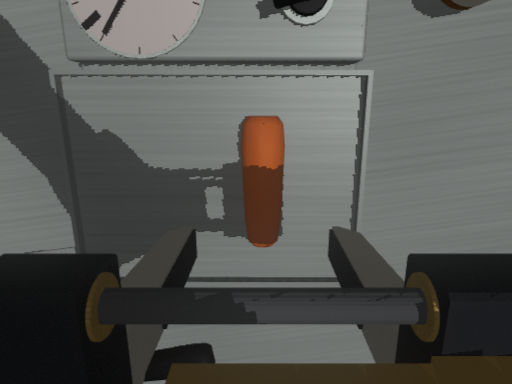

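The first half lies on the pan at (263,180), let go, and the needle (105,20) now stands before the first thick mark (90,18). Next, half B at about (0.614, -0.278).

Run:
```python
from h import *
plan([.55,-.26,.26],87.5,step=50)
```

```text
[0, 0, np.float64(-0.5), -46.6, 2.8, -1.9]
[0, 0, np.float64(-0.5), -46.6, 2.4, -1.9]
[0, 0, np.float64(-0.5), -46.6, 2.0, -1.9]
[0, 0, np.float64(-0.5), -46.7, 1.6, -1.9]
[0, 0, np.float64(-0.5), -46.7, 1.2, -1.9]
[0, 0, np.float64(-0.5), -46.7, 0.8, -1.9]
[0, 0, np.float64(-0.5), -46.7, 0.4, -1.9]
[0, 0, np.float64(-0.5), -46.7, -0.0, -1.9]
[0, 0, np.float64(-0.5), -46.7, -0.5, -1.9]
[0, 0, np.float64(-0.5), -46.7, -0.9, -1.9]
[0, 0, np.float64(-0.5), -46.7, -1.3, -1.9]
tilt corr (tool rotvec deg) [-0.08  0.05  0.  ] yaw 81.95627092243522 -> 87.5 rows 11
```

Emit:
carry_out(
  increments=[
    [0,0,-0.5,-46.6,2.8,-1.9,0.5],
    [0,0,-0.5,-46.6,2.4,-1.9,0.5],
    [0,0,-0.5,-46.6,2,-1.9,0.5],
    [0,0,-0.5,-46.7,1.6,-1.9,0.5],
    [0,0,-0.5,-46.7,1.2,-1.9,0.5],
    [0,0,-0.5,-46.7,0.8,-1.9,0.5],
    [0,0,-0.5,-46.7,0.4,-1.9,0.5],
    [0,0,-0.5,-46.7,0,-1.9,0.5],
    [0,0,-0.5,-46.7,-0.5,-1.9,0.5],
    [0,0,-0.5,-46.7,-0.9,-1.9,0.5],
    [0,0,-0.5,-46.7,-1.3,-1.9,0.5],
    [0,0,0,0,0,0,0.5],
  ],
)

```text
time_s: 16.82
position: [0.5487, -0.2642, 0.2599]
eef_rot: [0.725, 0.689, -0.001, -0.0]
ft_force: [0.6, 0.2, -0.1]
gripper_width: 0.0697
```

Run:
```python
from h import *
s=arm.sense(); print(s['position'],yaw(s['eef_rot']),s['time_s'])
im,d=snap('wrist','w5'); im,d,(K,Rw,o)=load('wrist','w5')
for p,c in orange('wrist','w5',300):
    z=d[p[:,1],p[:,0]]; W=(np.c_[p,np.ones(len(p))]@np.linalg.inv(K).T*z[:,None])@Rw.T+o
    W=W[(W[:,2]>.004)&(W[:,2]<.05)]; (cc,wh,a)=cv2.minAreaRect(W[:,:2].astype(np.float32)*1000); a2=np.linalg.eigh(np.cov(W[:,:2].T))[1][:,1]
    print(c.round(),np.round(cc),np.round(wh),np.degrees(np.arctan2(a2[1],a2[0])).round(1),'top z',np.percentile(W[:,2],97).round(4))
plan([.612,-.278,.09],87.5,step=45)
```

```text
[ 0.54871169 -0.26418974  0.25989529] 87.10138177711559 16.825
[374.  86.] [ 472. -140.] [119.  33.] -177.8 top z 0.0279
[230.  89.] [ 468. -294.] [ 36. 118.] 172.0 top z 0.0278
[292.  88.] [ 470. -227.] [ 35. 118.] 174.6 top z 0.0279
[254. 230.] [ 614. -279.] [ 34. 120.] 169.2 top z 0.0268
[0, 0, np.float64(-0.05), -2.7, 12.7, 33.9]
[0, 0, np.float64(-0.05), -2.7, 12.7, 33.9]
[0, 0, np.float64(-0.05), -2.7, 12.7, 33.9]
[0, 0, np.float64(-0.05), -2.7, 12.7, 33.9]
[0, 0, np.float64(-0.05), -2.7, 12.7, 33.9]
tilt corr (tool rotvec deg) [-0.12 -0.    0.  ] yaw 87.2492569039275 -> 87.5 rows 5
```

Emit:
carry_out(
  increments=[
    [0,0,0,-2.9,12.8,34,0.5],
    [0,0,0,-2.9,12.8,34,0.5],
    [0,0,0,-2.9,12.8,34,0.5],
    [0,0,0,-2.9,12.8,34,0.5],
    [0,0,0,-2.9,12.8,34,0.5],
    [0,0,0,0,0,20,0.5],
    [0,0,0,0,0,20,0.5],
    [0,0,0,0,0,16,0.5],
    [0,0,0,0,0,0,0.5],
    [0,0,0,0,0,0,-1],
    [0,0,0,0,0,0,-1],
  ],
  force=12,
)

```text
time_s: 18.25
position: [0.6141, -0.2776, 0.0359]
eef_rot: [0.723, 0.691, 0.0, 0.001]
ft_force: [-0.2, 0.4, 0.1]
gripper_width: 0.0545
```

Emit:
carry_out(
  increments=[
    [0,0,0,0,0,0,-1],
    [0,0,0,0,0,0,-1],
    [0,0,0,0,0,0,-1],
    [0,0,0,0,0,0,-1],
    [0,0,0,0,0,0,-1],
    [0,0,0,0,0,-15,-1],
    [0,0,0,0,0,-35,-1],
    [0,0,0,0,0,-45,-1],
    [0,0,0,0,0,-45,-1],
    [0,0,0,0,0,-30,-1],
    [0,0,0,0,0,0,-1],
  ],
)

```text
time_s: 19.62
position: [0.6146, -0.2777, 0.208]
eef_rot: [0.723, 0.691, 0.001, 0.002]
ft_force: [0.1, 0.0, -1.4]
gripper_width: 0.0353
```

Run:
```python
from h import *
s=arm.sense(); print(s['position'],s['gripper_width'],s['time_s'])
plan([.579,.160,.198],82,step=45)
```

```text
[ 0.61456291 -0.27770746  0.20795811] 0.03528753663897036 19.625
[0, 0, np.float64(0.54), 43.6, -5.5, 0.9]
[0, 0, np.float64(0.54), 43.5, -5.9, 0.9]
[0, 0, np.float64(0.54), 43.5, -6.3, 0.9]
[0, 0, np.float64(0.54), 43.4, -6.7, 0.9]
[0, 0, np.float64(0.54), 43.3, -7.2, 0.9]
[0, 0, np.float64(0.54), 43.3, -7.6, 0.9]
[0, 0, np.float64(0.54), 43.2, -8.0, 0.9]
[0, 0, np.float64(0.54), 43.1, -8.4, 0.9]
[0, 0, np.float64(0.54), 43.0, -8.8, 0.9]
[0, 0, np.float64(0.54), 42.9, -9.2, 0.9]
tilt corr (tool rotvec deg) [ 0.26  0.07 -0.  ] yaw 87.4482267981488 -> 82.0 rows 10
```

Emit:
carry_out(
  increments=[
    [0,0,0.5,30,-3.5,0.7,-1],
    [0,0,0.5,43.5,-5.7,0.9,-1],
    [0,0,0.5,43.5,-6.2,0.9,-1],
    [0,0,0.5,43.4,-6.6,0.9,-1],
    [0,0,0.5,43.4,-7,0.9,-1],
    [0,0,0.5,43.3,-7.4,0.9,-1],
    [0,0,0.5,43.2,-7.9,0.9,-1],
    [0,0,0.5,43.2,-8.3,0.9,-1],
    [0,0,0.5,43,-8.7,0.9,-1],
    [0,0,0.5,43,-9,0.9,-1],
    [0,0,0.4,13.3,-3,0,-1],
    [0,0,0,0,0,0,-1],
  ],
)

```text
time_s: 21.12
position: [0.5774, 0.1609, 0.1953]
eef_rot: [0.754, 0.657, -0.001, -0.0]
ft_force: [-0.1, -0.1, -0.4]
gripper_width: 0.0354
```

Emit:
carry_out(
  increments=[
    [0,0,0,0,0,30,-1],
    [0,0,0,0,0,30,-1],
    [0,0,0,0,0,20,-1],
    [0,0,0,0,0,4,-1],
    [0,0,0,0,0,0,-1],
    [0,0,0,0,0,0,-1],
  ],
)

```text
time_s: 21.88
position: [0.5786, 0.16, 0.113]
eef_rot: [0.755, 0.656, 0.001, 0.0]
ft_force: [0.4, 0.4, -1.3]
gripper_width: 0.0355
```

Emit:
carry_out(
  increments=[
    [0,0,0,0,0,3,-1],
    [0,0,0,0,0,3,-1],
    [0,0,0,0,0,3,-1],
    [0,0,0,0,0,2,-1],
    [0,0,0,0,0,2,-1],
    [0,0,0,0,0,0,-1],
    [0,0,0,0,0,0,0.1],
    [0,0,0,0,0,0,0.1],
    [0,0,0,0,0,0,0.1],
    [0,0,0,0,0,0,0.1],
    [0,0,0,0,0,0,0.1],
    [0,0,0,0,0,0,0.1],
  ],
)

```text
time_s: 23.38
position: [0.578, 0.1604, 0.099]
eef_rot: [0.754, 0.656, -0.0, 0.0]
ft_force: [-0.1, 0.1, 0.6]
gripper_width: 0.051
```

Emit:
carry_out(
  increments=[
    [0,0,0,0,0,-15,0.1],
    [0,0,0,0,0,-35,0.1],
    [0,0,0,0,0,-45,0.1],
    [0,0,0,-20,-40,-45,0.1],
    [0,0,0,-20,-50,0,0.5],
    [0,0,0,-20,-50,0,0.5],
    [0,0,0,0,0,0,0.5],
    [0,0,0,0,0,0,0.5],
    [0,0,0,0,0,0,0.5],
  ],
)

```text
time_s: 24.5
position: [0.433, 0.1209, 0.2387]
eef_rot: [0.754, 0.656, 0.001, 0.0]
ft_force: [0.9, 0.1, 0.1]
gripper_width: 0.0699
```

Run:
```python
from h import *
s=arm.sense(); print(s['position'],s['gripper_width'],s['ft_force'],s['time_s'])
im,d=snap('wrist','w6'); im2,_=snap('top','t2')
for p,c in orange('top','t2'): print(len(p),c.round(),px('top','t2',*c).round(3))
for p,c in orange('wrist','w6',300): print('w',c.round(),px('wrist','w6',*c).round(3))
cv2.imwrite('pics/w6b.png',np.hstack([cv2.resize(im[:,:,::-1],(480,360)),cv2.resize(im2[190:262,140:204,::-1],(320,360),interpolation=cv2.INTER_CUBIC)]))
```

```text
[0.43302147 0.12094043 0.23868097] 0.06986122768419348 [0.85348396 0.07760628 0.12919881] 24.5
236 [177. 181.] [0.589 0.25  0.093]
179 [202. 180.] [0.59  0.158 0.091]
225 [281. 215.] [ 0.468 -0.137  0.027]
217 [304. 215.] [ 0.466 -0.225  0.028]
223 [321. 215.] [ 0.464 -0.292  0.028]
w [ 39. 218.] [ 0.451 -0.129  0.024]
w [322. 277.] [0.528 0.165 0.091]
w [320. 343.] [0.599 0.156 0.091]
```

View pics/w6b.png

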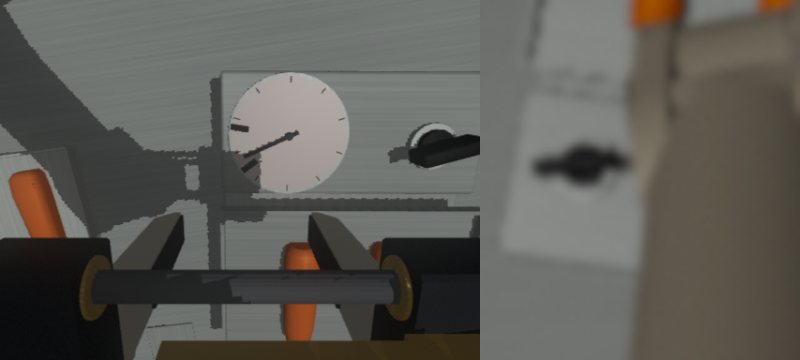

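The needle tip (245,157) lies between the thick marks (239,128) and (250,165), nearer the lower one. I measure the margin more closely.

Run:
```python
from h import *
im,d=snap('wrist','w7'); cv2.imwrite('pics/w7b.png',cv2.resize(im[60:220,210:400,::-1],(760,640))[:600])
```

```text
(no output)
```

View pics/w7b.png

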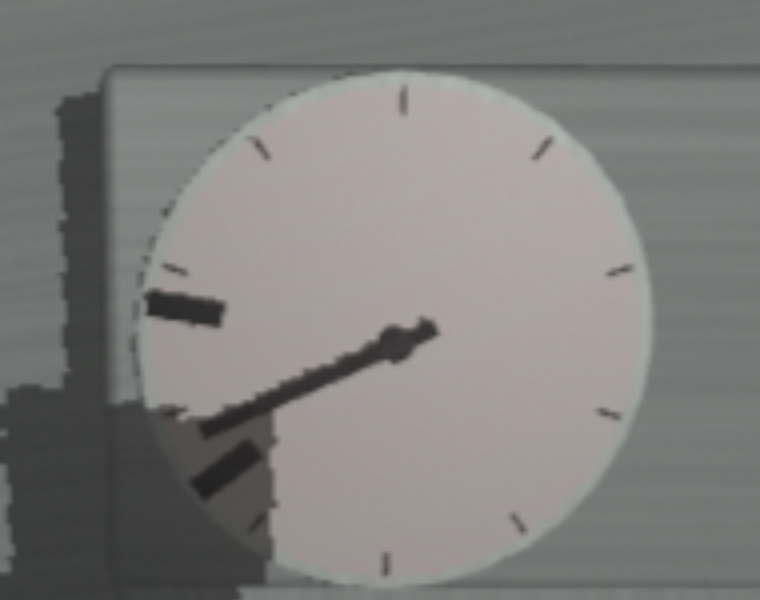

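In the crop the needle runs from the pivot (397,343) to (203,432), about 187 g. The thick marks, (227,472) and (185,308), read about 142 g and 274 g, so the needle is clearly between them. Handing in.

```bash
python3 -c "
from h import *
print(arm.sense()['time_s']); print(arm.job_done())"
```

```text
24.65
the job is handed in; nothing more can be done
None
```

I turned the lock clockwise to about 1.29 rad while the pan was empty, then laid two carrot halves on the pan one at a time, letting go of each. I handed in at 24.7 s; no verdict is reported.

- **Needle:** in the last close-up it rests at about 187 g. The thick marks read about 142 g and 274 g, so it is roughly 45 g clear of the nearer one.
- **Carrots:** both halves lie on the pan and the other three are still in the tray.
- **Lock:** I measured its angle once, right after turning it. The last pictures show it still turned.
- **Robot:** the gripper is clear of everything.
- **Not re-measured:** I did not check the positions of the bowl, bottle and spatula at the end; the arm only passed well clear of them.
- **Disagreement:** my first reading of the lock's position from the top view was about 10 mm off the wrist camera's. I used the wrist reading, and the grip confirmed it.

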